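# Shut the drying chamber's lid and bayonet the port plug home

## Task

Press the open lid of the bench drying chamber shut until its catch has snapped in. Then take the bayonet port plug from the bench, push it down into the port in the lid with its lugs in the two slots, and with it pressed in turn it a quarter turn clockwise (seen from above) to its stop. Finish holding it there: still gripping the plug and pressing it against the port's spring so that its flange lies flush on the port's rim; do not let go, and leave the bottle, tip box and tube rack where they stand.

Things in the scene. Friction and masses are not known exactly. Their poses are not given: they have to be found in the camera images.
- chamber: The fixed bench drying chamber: white box 220 mm (x) x 200 mm (y), 75 mm high, with a 70 mm deep, 45 mm high console with dark display in front. Origin: centre of the box's underside; x level towards the hinge side, z up. Turned up to 0.3 rad.
- lid (a joint): Hinge angle of the grey lid, rad: 0 shut, grows as it opens; starts at 0.6 to 1.0 and stays where left (about 2 N at the press point moves it). Plate 205 mm front to back, 196 mm wide, 12 mm thick, hinged on its far edge. From 0.07 rad it meets a spring catch at the front; 4 to 6 N takes it past (near 0.05), it snaps shut and stays.
- lid_hinge (a point): Middle of the hinge line, level with the lid's underside when shut (76 mm above the bench). Axes turn with the lid; shut: x from front edge to hinge, y along the hinge, z up. A lid point d in front of the hinge and h above the underside stands at angle q: d*cos(q)-h*sin(q) in front of the hinge and d*sin(q)+h*cos(q) above it.
- lid_press (a point): Where to press: a point on the lid's outer (top) face, on its middle line, 30 mm from the free front edge; d = 175 mm, h = 12 mm (see lid_hinge); moves with the lid. The port's wall begins 48 mm further back.
- port (a point): Centre of the port's mouth, level with its rim: round aluminium socket, outer radius 27 mm, 30 mm proud of the lid's outer face, on the middle line 100 mm before the hinge. Axes as lid_hinge. Mouth: 30 mm hole with two slots 13 mm wide along +x and -x out to 23 mm radius. Under the 6 mm ledge the lugs can turn, clockwise only, from slots to a stop at about 94 degrees. Rim 118 mm up when shut.
- spring_plate (a joint): Travel of the round spring plate inside the port, m: 0 at rest with its top 10 mm below the rim, grows as the plug pushes it in. It pushes back with about 3 N at first and 8 N at 0.010, when the plug's flange is flush on the rim.
- plug: Black bayonet port plug, upright on the bench, 60-130 g. Origin: centre of underside; z up. Shaft 26 mm diameter, 20 mm long; two steel lugs along +x and -x, 8 mm wide, 2 to 10 mm above the underside, reaching 21 mm from the axis; flange 54 mm diameter, at 20 to 26 mm; flat metal wing grip 42 mm long along x (same direction as the lugs), 12 mm wide, at 26 to 52 mm. Half-turn symmetric
- plug_seat (a point): Centre of the underside of the plug's flange, 20 mm above the plug's underside; coincides with point port when the plug is flush. If the turned plug is not pressed, the spring lifts it about 4 mm until its lugs lie under the ledge.
- plug_grip (a point): Point on the plug's axis where the wing may be held, 49 mm above the underside (3 mm below the wing's top): with the TCP here the fingertips are 4 mm above the flange.
- bottle: Bystander: upright clear bottle, 64 mm diameter, 130 mm tall; origin at the centre of its underside. It stands on one side of the chamber, the plug on the other; which is which varies.
- tip_box: Bystander: pipette tip box 88 x 123 x 62 mm high; origin at the centre of its underside.
- tube_rack: Bystander: tube rack 70 x 120 x 48 mm high; origin at the centre of its underside.
There are look-alikes about, which are no part of the job. Several things have the shape of the plug; the one meant has the colours described above.

How it is judged:
By the outcome, as a careful person would: the job done as asked, in the order asked, and still so for the second after the job is handed in, while the arm keeps its last pose, push and grip.
It also fails if it takes over 72 s, if anything falls off the work surface, if the arm or the gripper's body presses on something with over 40 N, if the wrist force passes 120 N, or if a joint passes its speed limit or range.

## Robot

A 6-joint arm with a two-finger parallel gripper is mounted at the origin on the work surface. World frame = base frame: x ahead of the robot, y to its left, z up, the work surface at z = 0. Lengths are in m, angles in degrees, forces in N, time in s.
With the tool pointing down it reaches from about 0.375 to 0.9 m from the base axis. Payload 3.1 kg.
Tool frame: the origin (TCP) lies between the finger pads, 19 mm behind the fingertips; this is the grasp point; z points along the fingers, y is the direction in which the jaws open and shut (so a half turn about z gives the same grasp; the last joint's range is limited). The gripper opens to 87 mm and grips with 3 to 60 N. Pads are 19 mm wide; open, the fingers measure 117 mm over their backs; the gripper's body (75 mm by 190 mm) begins 51 mm behind the grasp point.
Start: joints at [60.247, 30.224, 82.088, -0, 67.689, -10.227], TCP at [0.209, 0.589, 0.241] pointing down, gripper open.
Joint ranges: [-176.69, 176.69], [-43.24, 126.21], [12.49, 139.97], [-82, 262], [0, 151.66], [-163.58, 163.58]. Speed limits (degrees/s): [159.86, 159.86, 180, 180, 180, 180].

## Interface

Orientations are given as a 3x3 rotation matrix whose columns are the frame's x, y, z axes.
In Python, from rig import bot, vision gives the robot as it stands. The module is installed in compiled form; this text tells all that it offers.
- The arm moves only by the shell command python3 -m jog 'ROWS'. ROWS is JSON, a list of rows, each a list of 3 entries, a list of its own where there are three numbers: the shift along the tool's x, y, z in mm, then the turn, a rotation vector about the tool's x, y, z in degrees, then the closure, from 0 (fully open) to 1 (shut). In form: [[[dx, dy, dz], [wx, wy, wz], fingers], ...]. A call has 1 to 12 rows; each row is the pose to reach, as a shift and turn from the pose commanded when the call began, along the tool's axes at that moment; what a row does not reach only later rows make up. A row lasts 1/12 s, in which the tool goes at most 41.7 mm and 7.16 degrees, less where a joint would pass 70% of its speed; a pose out of reach is approached as far as the arm can. A call with a gripper value outside its range is refused whole. The fingers move at their own pace and stop on an object; the grip force is fixed at half the most. Time passes only in rows, so rows that repeat a pose let the fingers close. It gives the time, the measured TCP pose, the force and the opening at its end, in the units of the state.
- bot.read_state(): the state, without advancing time (a new reading comes with each control period).
- vision.capture(name): name is "side" or "top"; returns the picture (480x640x3 uint8, red, green, blue); there is no depth.
- vision.camera_info(name): a dict with "intrinsics" (3x3 intrinsics, pixels), "dist" ([k1, k2, p1, p2, k3] as OpenCV has them; the pictures are not rectified), "camera_from_world" (4x4, takes a point from world to camera coordinates). Camera axes: x right, y up, looking along -z (the intrinsics and any distortion apply to the point x, -y, -z); pixel columns grow to the right and rows downward; lengths in m; the calibration is good to about 2 mm. A picture is of the moment at which its call begins. camera_info takes no time and is no camera call.
- bot.hand_in(): hands the job in, once; it reports no verdict.
The state is a dict: "time_s": time; "joint_positions": joint angles; "qvel": joint speeds; "tau": joint torques, N m; "position": TCP position; "tcp_rot": TCP orientation; "force": force on the tool from outside, world axes, zero at the start; "moment": the same for the moment, N m; "opening": opening from 0.0 (shut) to 1.0 (fully open).
Only numpy, scipy, OpenCV 4.12 (cv2) and the standard library are available. Lean on these libraries where they do the work, as an engineer would, in place of code of your own. Each camera call takes 0.05 s, during which the arm holds its last target. There are 200 camera calls.

## Working session

There is one attempt and no reset: what is moved stays moved. The work goes in short steps, Python scripts to look and compute and a shell command to move; the robot and the scene stay as the last step left them, time stands still between calls to the robot, and variables do not carry over. Pictures are saved under pics/ and viewed, about 8 in all and at most 12, crops included, and the job is handed in when it is done.

```bash
mkdir -p pics; cat > h.py <<'E'
import numpy as np, cv2
from rig import bot, vision
def cam(n):
    c=vision.camera_info(n); return np.array(c["intrinsics"],float),np.array(c["dist"],float),np.array(c["camera_from_world"],float)
F=np.diag([1,-1,-1.])
def proj(n,P):
    K,d,T=cam(n); P=np.atleast_2d(P).astype(float)
    X=(P@T[:3,:3].T+T[:3,3])@F
    return cv2.projectPoints(X.reshape(-1,1,3),np.zeros(3),np.zeros(3),K,d)[0].reshape(-1,2)
def ray(n,uv):
    K,d,T=cam(n); u=cv2.undistortPoints(np.array(uv,float).reshape(-1,1,2),K,d).reshape(-1,2)
    D=np.c_[u,np.ones(len(u))]@F@T[:3,:3]; return -T[:3,:3].T@T[:3,3],D
def onz(n,uv,z):
    o,D=ray(n,uv); z=np.broadcast_to(z,len(D)); return o+D*((z-o[2])/D[:,2])[:,None]
def snap(n,f,crop=None,s=1):
    im=vision.capture(n)[:,:,::-1]; cv2.imwrite('pics/raw_'+f,im)
    if crop: x,y,w,h=crop; im=im[y:y+h,x:x+w]
    cv2.imwrite('pics/'+f,cv2.resize(im,None,fx=s,fy=s,interpolation=cv2.INTER_CUBIC))
def tool(Pw):  # world shift -> tool mm
    R=np.array(bot.read_state()["tcp_rot"]); return R.T@np.array(Pw)*1000
E
python3 - <<'E'
from h import *
snap('top','t1.png');snap('side','s1.png')
s=bot.read_state();print({k:np.round(s[k],3).tolist() for k in s})
for n in('top','side'):print(ray(n,[[320,240]]))
E
```

```text
{'time_s': 0.1, 'joint_positions': [60.247, 30.271, 82.149, -0.0, 67.688, -10.227], 'qvel': [0.054, 0.006, -0.298, 0.103, 0.033, -0.015], 'tau': [-0.0, -44.099, -17.715, 0.063, 0.053, -0.0], 'position': [0.209, 0.589, 0.24], 'tcp_rot': [[-0.942, 0.334, -0.001], [0.334, 0.942, -0.002], [0.0, -0.002, -1.0]], 'force': [-0.648, -0.428, 0.049], 'moment': [0.025, 0.008, -0.012], 'opening': 0.997}
(array([0.36505516, 0.00592928, 1.1766371 ]), array([[ 0.19741048, -0.02497179, -0.98004089]]))
(array([ 0.19781097, -0.83397507,  1.05651773]), array([[ 0.2750283 ,  0.60931405, -0.74385507]]))
```

View pics/t1.png

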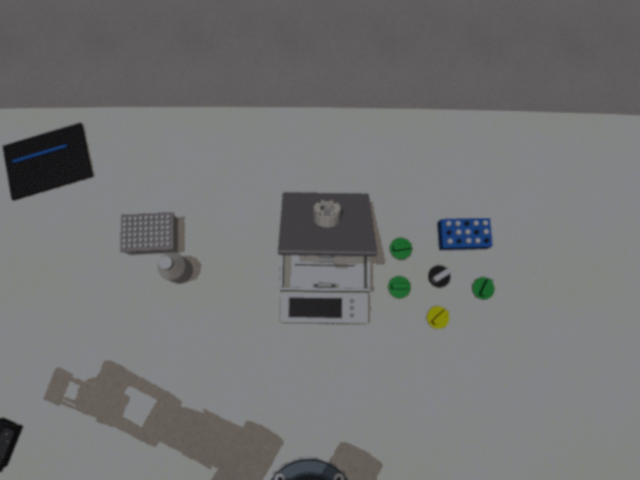

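View pics/s1.png

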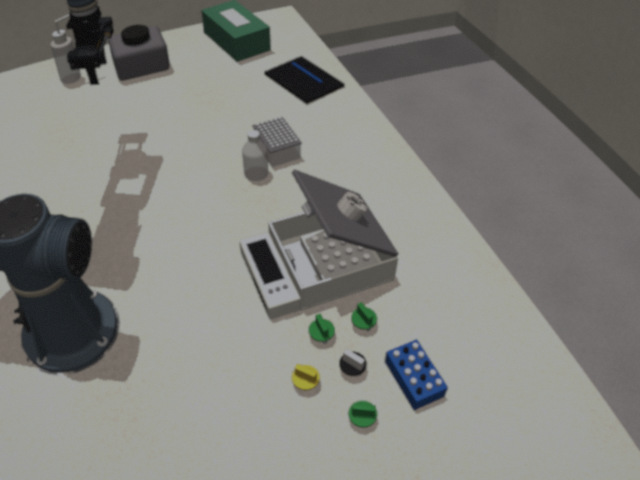

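The top view shows the black plug with its metal wing at (440,275). It also shows look-alikes: green at (401,248), (399,287) and (483,288), and yellow at (438,317). In the side view the black plug is at (353,363). The chamber is at about (325,260) in the top view with its lid open. I choose the black plug and check it in a close crop.

```bash
python3 - <<'E'
import cv2,numpy as np
t=cv2.imread('pics/raw_t1.png');s=cv2.imread('pics/raw_s1.png')
f=lambda i,x,y,w,h,k:cv2.resize(i[y:y+h,x:x+w],None,fx=k,fy=k,interpolation=cv2.INTER_CUBIC)
a=f(t,270,185,110,145,4)
b=f(t,415,253,48,48,6); c=f(s,330,342,48,48,6)
o=np.zeros((580,740,3),np.uint8);o[:,:440]=a;o[:288,445:733]=b;o[290:578,445:733]=c
cv2.imwrite('pics/c1.png',o)
E
```

```text
(no output)
```

View pics/c1.png

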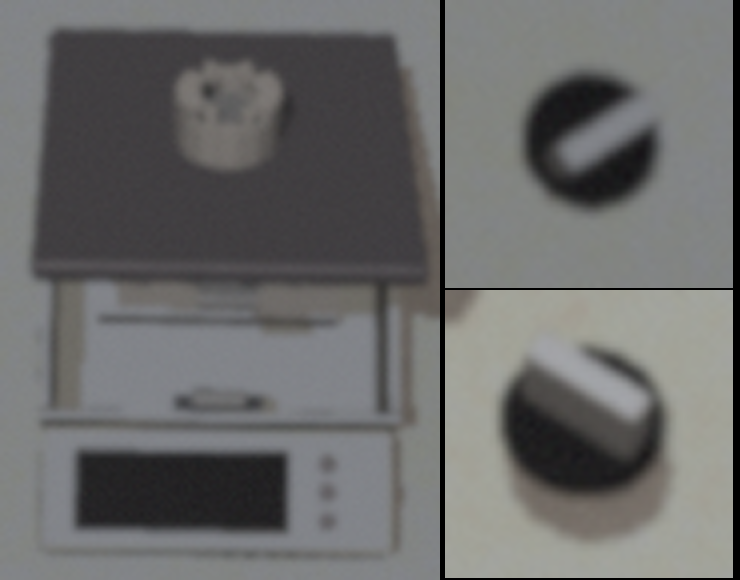

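The crop confirms a black flange with a bare metal wing; the flange centre in the top view is at about (439.5,276.3). Next I need the chamber enlarged in the side view.

```bash
python3 - <<'E'
import cv2,numpy as np
t=cv2.imread('pics/raw_t1.png');s=cv2.imread('pics/raw_s1.png')
f=lambda i,x,y,w,h,k:cv2.resize(i[y:y+h,x:x+w],None,fx=k,fy=k,interpolation=cv2.INTER_CUBIC)
cv2.imwrite('pics/c2.png',f(s,235,165,170,150,4))
E
```

```text
(no output)
```

View pics/c2.png

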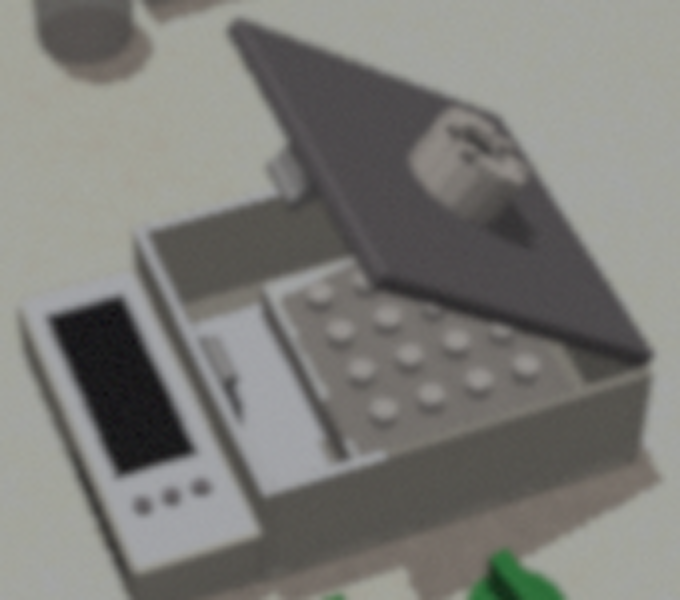

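```bash
cat > fit.py <<'E'
from h import *
from scipy.optimize import least_squares
def lidpt(p,d,y,h):
    X,Y,a,q=p[:4]; f=d*np.cos(q)-h*np.sin(q); z=.076+d*np.sin(q)+h*np.cos(q)
    return [X-f*np.cos(a)-y*np.sin(a), Y-f*np.sin(a)+y*np.cos(a), z]
def boxpt(p,x,y,z):
    X,Y,a,q,c=p; x=x-c
    return [X+x*np.cos(a)-y*np.sin(a), Y+x*np.sin(a)+y*np.cos(a), z]
E
python3 - <<'E'
from fit import *
L=[(0,.098,.012),(0,-.098,.012),(.205,-.098,.012),(.205,.098,.012)]
T=np.array([[55,31],[395,38],[423,270],[36,266]])/4+[270,185]-.4
S=np.array([[500,116],[650,352],[382,280],[238,22]])/4+[235,165]-.4
Bx=[(-.110,-.1,.075),(-.110,.1,.075)]
BS=np.array([[265,497],[138,235]])/4+[235,165]-.4
PT=np.array([[229,93]])/4+[270,185]-.4; PS=np.array([[480,147]])/4+[235,165]-.4
def res(p):
    l=[lidpt(p,*k) for k in L]+[lidpt(p,.1,0,.042)]; b=[boxpt(p,*k) for k in Bx]
    return np.r_[(proj('top',l)-np.r_[T,PT]).ravel(),(proj('side',l+b)-np.r_[S,PS,BS]).ravel()]
r=least_squares(res,[.6,0,0,.8,.1],loss='soft_l1');print(r.x);print(res(r.x).reshape(-1,2).round(1))
p=r.x;np.save('p.npy',p);q0=p.copy();q0[3]=0
print('press now',lidpt(p,.175,0,.012),'shut',lidpt(q0,.175,0,.012),'port shut',lidpt(q0,.1,0,.042))
# plug
c=lambda a:np.array(a)/6+[415-445/6,253]-.4
d=lambda a:np.array(a)/6+[330-445/6,342-290/6]-.4
print('flange top',onz('top',c([[592,140]]),.025),'flange side',onz('side',d([[584,420]]),.025))
print('wing ctr side',onz('side',d([[592,375]]),.052),'top',onz('top',c([[608,134]]),.050))
for n,k,ab in(('top',c,[[555,155],[640,93]]),('top',c,[[580,175],[660,118]]),('side',d,[[552,335],[652,395]]),('side',d,[[528,355],[632,420]])):
    w=onz(n,k(ab),.052);e=w[1]-w[0];print(n,w.round(4).tolist(),np.degrees(np.arctan2(e[1],e[0])),np.hypot(*e[:2]))
E
```

```text
[ 0.68790639 -0.03671209 -0.00635642  0.66759805  0.10224627]
[[-0.  -0.5]
 [ 1.2 -1.2]
 [ 3.3  0.9]
 [ 0.   0.9]
 [ 1.2  0.2]
 [-0.6 -0.9]
 [ 1.7  0.7]
 [-0.2 -1.4]
 [-1.9 -2. ]
 [ 1.  -0.6]
 [ 0.4 -0.5]
 [-1.3 -2.3]]
press now [np.float64(0.5579088169787102), np.float64(-0.03588575775567193), np.float64(0.19376649383347333)] shut [np.float64(0.5129099296418922), np.float64(-0.03559972188020166), np.float64(0.088)] port shut [np.float64(0.5879084144921001), np.float64(-0.0360764504960117), np.float64(0.118)]
flange top [[ 0.51267    -0.30165257  0.025     ]] flange side [[ 0.51289847 -0.30567392  0.025     ]]
wing ctr side [[ 0.51387067 -0.30558745  0.052     ]] top [[ 0.51177009 -0.30125993  0.05      ]]
top [[0.5035, -0.28, 0.052], [0.5273, -0.3138, 0.052]] -54.91128538215724 0.041400216790505644
top [[0.4958, -0.2892, 0.052], [0.5177, -0.3211, 0.052]] -55.61208333458576 0.038623137138200404
side [[0.5084, -0.2873, 0.052], [0.5282, -0.3195, 0.052]] -58.412305257809535 0.03781678639588803
side [[0.4983, -0.2911, 0.052], [0.5185, -0.3253, 0.052]] -59.378954773253284 0.03969212254208751
```

The fit gives the hinge at (0.688,-0.037), yaw -0.4° and lid angle 0.67. The plug is at (0.512,-0.303) with its wing at -57°. The top and side views differ by about 4 mm, which is acceptable for now. Next I move above the press point with the fingers shut.

```bash
python3 -m jog '[[[-270,-236,-60],[0,0,0],1],[[-270,-236,-60],[0,0,0],1],[[-270,-236,-60],[0,0,0],1],[[-270,-236,-60],[0,0,0],1],[[-270,-236,-60],[0,0,0],1],[[-270,-236,-60],[0,0,0],1],[[-270,-236,-60],[0,0,0],1],[[-270,-236,-60],[0,0,0],1],[[-405,-354,-60],[0,0,0],1],[[-405,-354,-60],[0,0,0],1],[[-405,-354,-60],[0,0,0],1],[[-405,-354,-60],[0,0,0],1]]'
python3 - <<'E'
from h import *
s=bot.read_state();print(s['position'],tool(np.array([.560,-.036,.245])-s['position']))
E
```

```text
time_s: 1.1
position: [0.4517, 0.1552, 0.3002]
tcp_rot: [[-0.942, 0.334, -0.0], [0.334, 0.942, 0.0], [0.0, -0.0, -1.0]]
force: [0.9, 1.0, -0.0]
opening: 0.172
[0.45170402 0.15518411 0.30021177] [-165.9894316  -143.98723856   55.16256011]
```

```bash
python3 -m jog '[[[-166,-144,55],[0,0,0],1],[[-166,-144,55],[0,0,0],1],[[-166,-144,55],[0,0,0],1],[[-166,-144,55],[0,0,0],1],[[-166,-144,55],[0,0,0],1],[[-166,-144,55],[0,0,0],1],[[-166,-144,55],[0,0,0],1],[[-166,-144,55],[0,0,0],1]]'
python3 - <<'E'
from fit import *
s=bot.read_state();p=np.load('p.npy')
for q in [.65,.5,.4,.3,.2,.1,.05,0,-.03]:
    p[3]=q;w=np.array(lidpt(p,.175,0,.012))+[.003,0,.019];print(q,tool(w-s['position']).round(1))
E
```

```text
time_s: 1.77
position: [0.5592, -0.0344, 0.2444]
tcp_rot: [[-0.942, 0.336, -0.002], [0.336, 0.942, 0.001], [0.003, 0.0, -1.0]]
force: [-0.0, 0.2, -1.1]
opening: 0.008
0.65 [-0.3 -1.6 33.9]
0.5 [14.5 -6.8 55. ]
0.4 [22.7 -9.6 70.2]
0.3 [ 29.4 -12.   86.3]
0.2 [ 34.5 -13.8 102.9]
0.1 [ 38.1 -15.1 120.1]
0.05 [ 39.2 -15.5 128.7]
0 [ 40.  -15.8 137.5]
-0.03 [ 40.2 -15.9 142.7]
```

```bash
python3 -m jog '[[[0,-1,30],[0,0,0],1],[[0,-1,34],[0,0,0],1],[[8,-4,45],[0,0,0],1],[[15,-7,55],[0,0,0],1],[[19,-8,62],[0,0,0],1],[[23,-10,70],[0,0,0],1],[[26,-11,78],[0,0,0],1],[[29,-12,86],[0,0,0],1],[[32,-13,94],[0,0,0],1],[[35,-14,103],[0,0,0],1],[[37,-15,111],[0,0,0],1],[[38,-15,118],[0,0,0],1]]'
python3 -c "
from h import *
s=bot.read_state();print(s['position'],s['force'],tool(np.array([.514,-.036,.107])-s['position']))"
```

```text
time_s: 2.77
position: [0.5184, -0.0357, 0.1263]
tcp_rot: [[-0.943, 0.334, -0.001], [0.334, 0.943, -0.0], [0.001, -0.0, -1.0]]
force: [-1.2, -0.4, 1.5]
opening: 0.009
[ 0.51839589 -0.03569977  0.12632141] [-1.22808995 -0.38388799  1.54349649] [ 4.02728355 -1.74322043 19.32544669]
```

```bash
python3 -m jog '[[[1,0,5],[0,0,0],1],[[1,0,9],[0,0,0],1],[[1,0,12],[0,0,0],1],[[1,0,15],[0,0,0],1],[[1,0,18],[0,0,0],1],[[1,0,20],[0,0,0],1],[[1,0,20],[0,0,0],1],[[1,0,20],[0,0,0],1]]'
```

```text
time_s: 3.43
position: [0.5184, -0.0352, 0.1071]
tcp_rot: [[-0.942, 0.334, 0.001], [0.334, 0.942, -0.0], [-0.001, 0.0, -1.0]]
force: [0.2, 0.4, -0.5]
opening: 0.005
```

```bash
python3 -m jog '[[[0,0,1],[0,0,0],1],[[0,0,2],[0,0,0],1],[[0,0,3],[0,0,0],1],[[0,0,3],[0,0,0],1]]'; python3 -m jog '[[[0,0,-20],[0,0,0],1],[[0,0,-60],[0,0,0],1],[[0,0,-100],[0,0,0],0.5],[[0,0,-100],[0,0,0],0.3]]'
python3 - <<'E'
from h import *
s=bot.read_state();print(s['position'],tool(np.array([.512,-.303,.20])-s['position']))
E
```

```text
time_s: 3.77
position: [0.5184, -0.0352, 0.1069]
tcp_rot: [[-0.943, 0.334, 0.002], [0.334, 0.943, -0.001], [-0.002, 0.0, -1.0]]
force: [-4.0, 1.0, 21.2]
opening: 0.007
time_s: 4.1
position: [0.5227, -0.0363, 0.2109]
tcp_rot: [[-0.943, 0.334, 0.014], [0.334, 0.943, -0.004], [-0.015, 0.001, -1.0]]
force: [1.2, -0.5, 0.9]
opening: 0.084
[ 0.52266078 -0.03625353  0.2108885 ] [ -78.84582377 -255.00931883   11.81000054]
```

Pressing on the shut lid gave 21 N against a rigid stop at z=0.088, so it is latched. Next I go above the plug.

```bash
python3 -m jog '[[[-79,-255,12],[0,0,37.5],0.5],[[-79,-255,12],[0,0,37.5],0.5],[[-79,-255,12],[0,0,37.5],0.5],[[-79,-255,12],[0,0,37.5],0.5],[[-79,-255,12],[0,0,37.5],0.5],[[-79,-255,12],[0,0,37.5],0.5],[[-79,-255,12],[0,0,37.5],0.5],[[-79,-255,12],[0,0,37.5],0.5],[[-79,-255,12],[0,0,37.5],0.5],[[-79,-255,12],[0,0,37.5],0.5]]'
python3 - <<'E'
from h import *
s=bot.read_state();print(s['position'],tool(np.array([.512,-.303,.10])-s['position']))
snap('top','t2.png');snap('side','s2.png')
f=lambda i,x,y,w,h,k:cv2.resize(i[y:y+h,x:x+w],None,fx=k,fy=k,interpolation=cv2.INTER_CUBIC)
t=cv2.imread('pics/raw_t2.png');s=cv2.imread('pics/raw_s2.png')
o=np.zeros((600,795,3),np.uint8);o[:,:392]=f(t,275,185,98,150,4)[:600];o[:600,395:795]=f(s,300,185,100,150,4);cv2.imwrite('pics/c3.png',o)
E
```

```text
time_s: 4.93
position: [0.5067, -0.3002, 0.1916]
tcp_rot: [[-0.545, 0.839, -0.001], [0.839, 0.545, 0.002], [0.003, 0.0, -1.0]]
force: [-0.4, 0.6, 0.2]
opening: 0.499
[ 0.50670475 -0.30021824  0.19161238] [-5.45346835  2.92465696 91.598648  ]
```

View pics/c3.png

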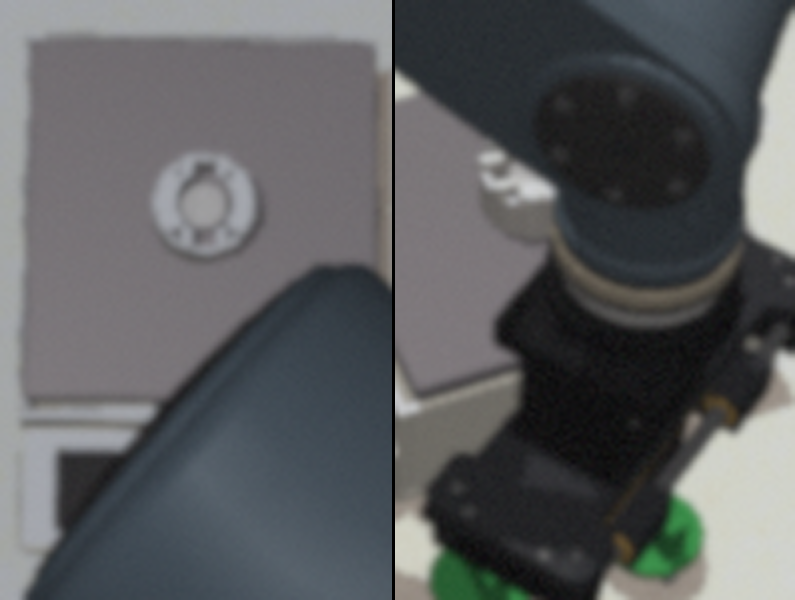

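Port mouth centre in the top view is at crop (206,203), full image (326.1,235.4). Its slots point up and down the image at crop (205,163) and (204,243). Next I descend on the plug.

```bash
python3 - <<'E'
from h import *
k=lambda a:np.array(a)/4+[275,185]-.4
c=onz('top',k([[206,203],[205,163],[204,243]]),.118);print(c.round(4))
s=bot.read_state();print(tool(np.array([.5128,-.3035,.049])-s['position']))
E
python3 -m jog '[[[-6,4,40],[0,0,0],0.5],[[-6,4,80],[0,0,0],0.5],[[-6,4,90],[0,0,0],0.5],[[-6,4,90],[0,0,0],0.5],[[-6,4,90],[0,0,0],0.5],[[-6,4,90],[0,0,0],0.5]]'
python3 - <<'E'
from h import *
s=bot.read_state();print(s['position'],tool(np.array([.5128,-.3035,.050])-s['position']))
snap('side','s3.png',(280,300,140,120),5)
E
```

```text
[[ 0.5886 -0.0342  0.118 ]
 [ 0.6108 -0.0338  0.118 ]
 [ 0.5666 -0.0331  0.118 ]]
[ -6.42739838   2.7025386  143.04727074]
time_s: 5.53
position: [0.515, -0.3051, 0.1042]
tcp_rot: [[-0.545, 0.838, 0.002], [0.838, 0.545, -0.002], [-0.003, 0.001, -1.0]]
force: [0.1, -0.0, 0.3]
opening: 0.5
[ 0.51502432 -0.30508762  0.10416656] [ 2.71467624 -1.04903251 54.15731429]
```

View pics/s3.png

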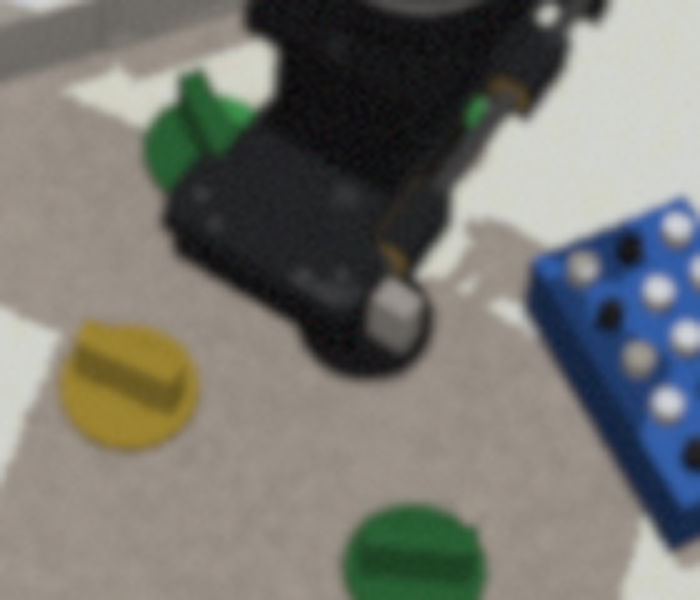

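The gripper is over the black plug, whose wing end shows at (395,310) in the crop; the yellow and green ones are clear. Descend and grip.

```bash
python3 -m jog '[[[2,-1,30],[0,0,0],0.5],[[2,-1,54],[0,0,0],0.5],[[2,-1,54],[0,0,0],0.5],[[2,-1,54],[0,0,0],0.5],[[2,-1,54],[0,0,0],1],[[2,-1,54],[0,0,0],1],[[2,-1,54],[0,0,0],1],[[2,-1,54],[0,0,0],1],[[2,-1,54],[0,0,0],1],[[2,-1,54],[0,0,0],1],[[2,-1,54],[0,0,0],1],[[2,-1,54],[0,0,0],1]]'
```

```text
time_s: 6.58
position: [0.5121, -0.3038, 0.0486]
tcp_rot: [[-0.544, 0.839, 0.0], [0.839, 0.544, -0.0], [-0.0, 0.0, -1.0]]
force: [0.9, 1.1, 3.1]
opening: 0.133
```

```bash
python3 -m jog '[[[0,0,-40],[0,0,0],1],[[0,0,-80],[0,0,0],1],[[0,0,-120],[0,0,-5],1],[[60,70,-150],[0,0,-56.5],1],[[184,210,-150],[0,0,-56.5],1],[[184,210,-150],[0,0,-56.5],1],[[184,210,-150],[0,0,-56.5],1],[[184,210,-150],[0,0,-56.5],1],[[184,210,-150],[0,0,-56.5],1],[[184,210,-150],[0,0,-56.5],1],[[184,210,-150],[0,0,-56.5],1],[[184,210,-150],[0,0,-56.5],1]]'
python3 -m jog '[[[0,0,0],[0,0,0],1],[[0,0,0],[0,0,0],1],[[0,0,0],[0,0,0],1]]'
python3 - <<'E'
from h import *
snap('top','t3.png');snap('side','s4.png')
f=lambda i,x,y,w,h,k:cv2.resize(i[y:y+h,x:x+w],None,fx=k,fy=k,interpolation=cv2.INTER_CUBIC)
t=cv2.imread('pics/raw_t3.png');s=cv2.imread('pics/raw_s4.png')
P=np.array(bot.read_state()['position']);print(proj('top',P),proj('side',P),proj('side',P-[0,0,.05]))
o=np.zeros((600,795,3),np.uint8);o[:300,:390]=f(t,260,190,130,100,3);o[:600,395:795]=f(s,310,160,80,120,5);cv2.imwrite('pics/c4.png',o)
E
```

```text
time_s: 7.58
position: [0.5878, -0.0331, 0.198]
tcp_rot: [[-1.0, 0.005, -0.001], [0.005, 1.0, -0.0], [0.001, -0.0, -1.0]]
force: [0.1, -0.0, -0.1]
opening: 0.131
time_s: 7.83
position: [0.5876, -0.0365, 0.198]
tcp_rot: [[-1.0, 0.012, -0.001], [0.012, 1.0, -0.0], [0.001, -0.0, -1.0]]
force: [-0.4, 0.1, -0.3]
opening: 0.14
[[328.65806559 227.566267  ]] [[334.84362328 197.24605853]] [[333.96135378 214.72257723]]
```

View pics/c4.png

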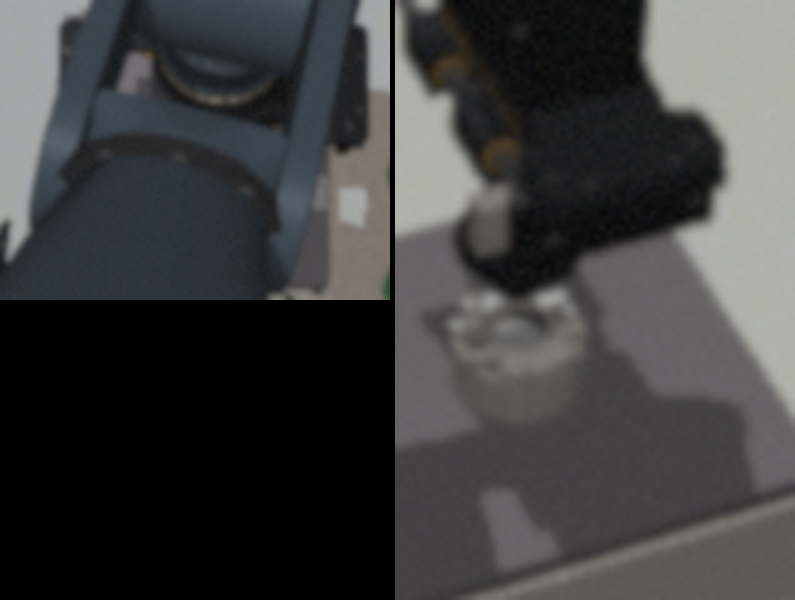

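Side view: the port rim spans crop x 447–587, centred at (516,335). The plug hangs above it, with its flange's left edge at about (462,235) and its wing end at about (490,220). The top view is blocked by the arm. I compare these with model projections.

```bash
python3 - <<'E'
from h import *
P=np.array(bot.read_state()['position'])
u=lambda a:np.array(a,float)/5+[310-395/5,160]-.4
inv=lambda p:((p+.4)-[310-395/5,160])*5
print('port side',onz('side',u([[516,335]]),.118))
th=np.linspace(0,2*np.pi,60);C=np.c_[np.cos(th),np.sin(th),0*th]
im=cv2.imread('pics/c4.png')
def dr(c,r,col):
    q=inv(proj('side',np.array(c)+r*C)).astype(int);cv2.polylines(im,[q],True,col,1);return q
for c,col in(([.5886,-.0342,.118],(0,0,255)),([.5886,-.0362,.118],(0,255,255))):
    q=dr(c,.027,col);print(q.min(0),q.max(0))
for e,col in((0,(0,255,0)),(.004,(255,255,0))):  # plug offset along x
    b=P-[0,0,.049]+[e,0,0]
    q=dr(b+[0,0,.020],.027,col);dr(b+[0,0,.026],.027,col);print(q.min(0),q.max(0))
    w=[b+[sx*.021,sy*.006,.052] for sx,sy in((-1,-1),(-1,1),(1,1),(1,-1))]
    cv2.polylines(im,[inv(proj('side',w)).astype(int)],True,col,1)
cv2.imwrite('pics/o4.png',im[:,395:])
E
```

```text
port side [[ 0.58621995 -0.04147742  0.118     ]]
[449 275] [578 369]
[451 278] [580 372]
[452 193] [585 287]
[461 190] [593 284]
```

View pics/o4.png

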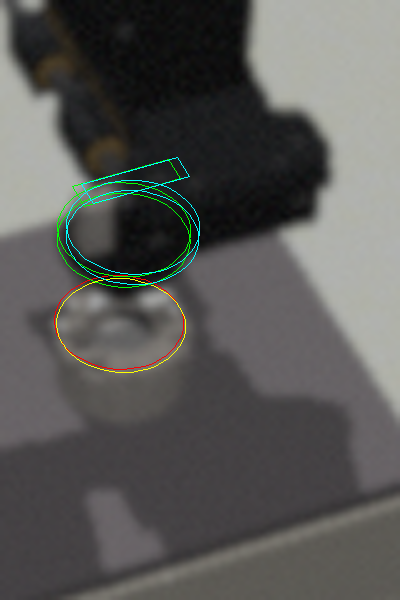

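```bash
python3 - <<'E'
from h import *
a=np.mean([vision.capture('side')[:,:,::-1].astype(float) for _ in range(6)],0)
np.save('s5.npy',a);c=a[188:244,317:353]
k=11
o=[]
for g in(1.0,.45):
    i=(255*np.clip((c-5)/(215 if g==1 else 110),0,1)**g).astype(np.uint8)
    i=cv2.resize(i,None,fx=k,fy=k,interpolation=cv2.INTER_CUBIC)[:600]
    for y in range(0,54,5):cv2.putText(i,str(188+y),(0,y*k+9),0,.32,(0,0,255));cv2.line(i,(22,int((y+.5)*k)),(28,int((y+.5)*k)),(0,0,255))
    for x in range(3,36,5):cv2.putText(i,str(317+x),(x*k-4,10),0,.32,(0,0,255));cv2.line(i,(int((x+.5)*k),12),(int((x+.5)*k),18),(0,0,255))
    o.append(i)
cv2.imwrite('pics/c5.png',np.hstack(o))
E
```

```text
(no output)
```

View pics/c5.png

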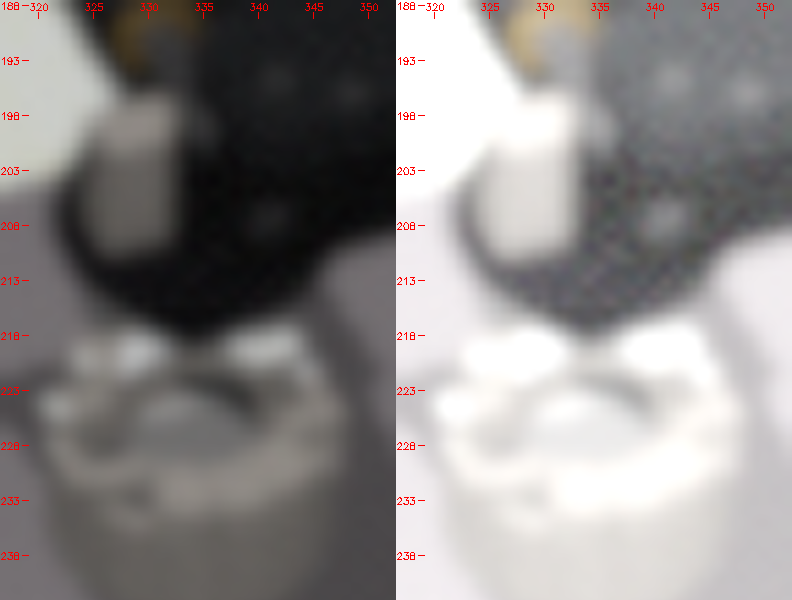

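Relative to the model, port and plug are offset about equally in the side view (roughly +0.6 to +0.8 px in column). So I trust the top-view port at (0.5886,-0.034) and insert by feel, watching the force.

```bash
python3 -m jog '[[[-1,2,15],[0,0,0],1],[[-1,2,26],[0,0,0],1],[[-1,2,28],[0,0,0],1],[[-1,2,29],[0,0,0],1],[[-1,2,30],[0,0,0],1],[[-1,2,31],[0,0,0],1],[[-1,2,32],[0,0,0],1],[[-1,2,33],[0,0,0],1],[[-1,2,33],[0,0,0],1]]'
```

```text
time_s: 8.98
position: [0.589, -0.033, 0.1654]
tcp_rot: [[-1.0, 0.009, 0.0], [0.009, 1.0, -0.0], [-0.0, -0.0, -1.0]]
force: [-0.7, -0.2, -1.1]
opening: 0.134
```

```bash
python3 -m jog '[[[0,0,1],[0,0,0],1],[[0,0,2],[0,0,0],1],[[0,0,3],[0,0,0],1],[[0,0,3],[0,0,0],1]]'
```

```text
time_s: 9.32
position: [0.5888, -0.033, 0.162]
tcp_rot: [[-1.0, 0.009, -0.0], [0.009, 1.0, 0.0], [0.0, 0.0, -1.0]]
force: [-0.6, 0.9, -0.6]
opening: 0.131
```

The plug is 4.6 mm below the rim without contact, so the shaft and lugs are in. Continue onto the spring.

```bash
python3 -m jog '[[[0,0,2],[0,0,0],1],[[0,0,4],[0,0,0],1],[[0,0,5],[0,0,0],1],[[0,0,6],[0,0,0],1],[[0,0,7],[0,0,0],1],[[0,0,8],[0,0,0],1],[[0,0,8],[0,0,0],1]]'; python3 -m jog '[[[0,0,2],[0,0,0],1],[[0,0,4],[0,0,0],1],[[0,0,5],[0,0,0],1],[[0,0,6],[0,0,0],1],[[0,0,6],[0,0,0],1]]'
```

```text
time_s: 9.9
position: [0.5888, -0.033, 0.1544]
tcp_rot: [[-1.0, 0.009, -0.0], [0.009, 1.0, 0.0], [0.0, 0.0, -1.0]]
force: [-1.1, 0.3, 3.3]
opening: 0.135
time_s: 10.32
position: [0.5889, -0.033, 0.1484]
tcp_rot: [[-1.0, 0.009, -0.0], [0.009, 1.0, -0.0], [0.0, -0.0, -1.0]]
force: [-2.1, -0.5, 5.5]
opening: 0.136
```

```bash
python3 -m jog '[[[0,0,1],[0,0,0],1],[[0,0,2],[0,0,0],1],[[0,0,2],[0,0,0],1]]'; python3 -m jog '[[[0,0,1],[0,0,0],1],[[0,0,1],[0,0,0],1],[[0,0,1],[0,0,0],1]]'
```

```text
time_s: 10.57
position: [0.5889, -0.033, 0.1467]
tcp_rot: [[-1.0, 0.009, -0.0], [0.009, 1.0, -0.0], [0.0, -0.0, -1.0]]
force: [-2.5, 0.1, 6.1]
opening: 0.141
time_s: 10.82
position: [0.5889, -0.033, 0.1466]
tcp_rot: [[-1.0, 0.009, 0.0], [0.009, 1.0, -0.0], [-0.0, -0.0, -1.0]]
force: [-3.6, 0.1, 12.0]
opening: 0.134
```

Flush at TCP z=0.1466 with 12 N. I turn it clockwise in stages.

```bash
python3 -m jog '[[[0.5,0,0],[0,0,5],1],[[0.5,0,0],[0,0,10],1],[[0.5,0,0],[0,0,15],1],[[0.5,0,0],[0,0,20],1],[[0.5,0,0],[0,0,25],1],[[0.5,0,0],[0,0,30],1],[[0.5,0,0],[0,0,30],1]]'; python3 -c "
from h import *
s=bot.read_state();print(s['moment'],s['joint_positions'])"
```

```text
time_s: 11.4
position: [0.5905, -0.0333, 0.1465]
tcp_rot: [[-0.86, 0.511, 0.005], [0.511, 0.86, -0.001], [-0.005, 0.002, -1.0]]
force: [-0.5, 0.6, 7.3]
opening: 0.136
[-0.02471699  0.00222047 -0.06000912] [-1.40589467e+01  3.45261146e+01  9.21281825e+01  2.09080521e-02
  5.30508779e+01 -7.33655366e+01]
```

```bash
python3 -m jog '[[[0,0,0.5],[0,0,5],1],[[0,0,0.5],[0,0,10],1],[[0,0,0.5],[0,0,15],1],[[0,0,0.5],[0,0,20],1],[[0,0,0.5],[0,0,25],1],[[0,0,0.5],[0,0,30],1],[[0,0,0.5],[0,0,35],1],[[0,0,0.5],[0,0,40],1],[[0,0,0.5],[0,0,40],1],[[0,0,0.5],[0,0,40],1]]'; python3 -c "
from h import *
s=bot.read_state();print(s['moment'],s['joint_positions'])"
```

```text
time_s: 12.23
position: [0.5913, -0.0341, 0.1465]
tcp_rot: [[-0.333, 0.943, 0.007], [0.943, 0.333, -0.002], [-0.005, 0.006, -1.0]]
force: [1.2, -0.5, 8.8]
opening: 0.136
[-0.29179416 -0.08868594 -0.03851751] [-1.40825923e+01  3.45421956e+01  9.20834446e+01 -3.80040562e-02
  5.29456007e+01 -3.35228211e+01]
```

```bash
python3 -m jog '[[[0,0,0.5],[0,0,5],1],[[0,0,0.5],[0,0,10],1],[[0,0,0.5],[0,0,15],1],[[0,0,0.5],[0,0,20],1],[[0,0,0.5],[0,0,20],1],[[0,0,0.5],[0,0,20],1]]'; python3 -c "
from h import *
s=bot.read_state();print(s['moment'])"
python3 -m jog '[[[0,0,0],[0,0,2],1],[[0,0,0],[0,0,4],1],[[0,0,0],[0,0,6],1],[[0,0,0],[0,0,6],1]]'; python3 -c "
from h import *
s=bot.read_state();print(s['moment'])"
```

```text
time_s: 12.73
position: [0.5903, -0.0341, 0.1465]
tcp_rot: [[0.008, 1.0, 0.005], [1.0, -0.008, -0.003], [-0.003, 0.005, -1.0]]
force: [-1.7, -0.8, 12.4]
opening: 0.134
[-0.37409552  0.46455344  0.10143444]
time_s: 13.07
position: [0.5895, -0.0338, 0.1465]
tcp_rot: [[0.112, 0.994, 0.003], [0.994, -0.112, -0.003], [-0.002, 0.003, -1.0]]
force: [-3.0, -0.8, 13.8]
opening: 0.137
[-0.28154454  0.63087576  0.53163195]
```

The stop is reached: the turning moment rose from 0.1 to 0.53 N·m at about 96° of turn, and z is still 0.1465. I settle and look once.

```bash
python3 -m jog '[[[0,0,0],[0,0,1],1],[[0,0,0],[0,0,1],1],[[0,0,0],[0,0,1],1],[[0,0,0],[0,0,1],1],[[0,0,0],[0,0,1],1],[[0,0,0],[0,0,1],1]]'; python3 -c "
from h import *
s=bot.read_state();print(s['moment'],s['qvel'])
snap('side','s6.png',(240,150,160,120),5)"
```

```text
time_s: 13.57
position: [0.5895, -0.0338, 0.1464]
tcp_rot: [[0.127, 0.992, 0.003], [0.992, -0.127, -0.003], [-0.002, 0.003, -1.0]]
force: [-4.1, -1.0, 14.1]
opening: 0.136
[-0.28915904  0.70027609  0.63731397] [ 0.00922276 -0.01795097 -0.00666164 -0.0655434   0.02164607  0.01418658]
```

View pics/s6.png

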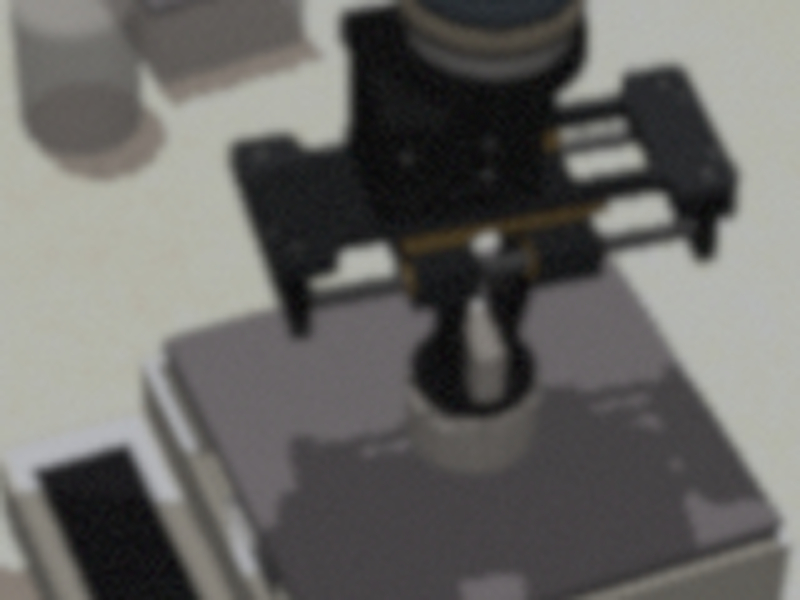

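The lid is shut and the flange lies on the rim at crop (475,380). The wing, held in the jaws, now points across the lid. Hand in.

```bash
python3 -c "
from h import *
print(bot.hand_in())"
```

```text
the job is handed in; nothing more can be done
None
```

I shut the lid and pushed the black plug into the port. I turned it clockwise to its stop and handed in at about 13.7 s, still gripping and pressing it; the hand-in reports no verdict.

**Lid:** pressing on it afterwards met a rigid stop at 88 mm with 21 N, which is the shut height, so I took the catch as snapped in.

**Insertion:** the plug entered the port without contact, and the spring force rose from 3 to 6 N as it went down. The flange came flush with the hand at 146.6 mm, against 146.6 mm expected.

**Last checks:**
- **Turn:** about 97° at the gripper, with the resisting moment rising to 0.64 N·m, so it is at the stop.
- **Height and push:** the hand was at 146.4 mm, pressing down with 14 N.
- **Grip:** opening of about 12 mm, which matches the wing.
- **Final side picture:** it shows the flange on the rim and the lid shut.

**Disagreements:**
- The two cameras differed by about 4 mm in y on the plug and more (about 7 mm) on the port. I used the top view for the port and inserted by force.
- About 4 N of sideways force remained at the end.
- I kept clear of the bottle, tip box and tube rack but did not check their positions in a final full picture.

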